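Clip the chuck key onto the snap hook

TASK

Clip the red-handled chuck key onto the brass snap hook of the key stand: push the key's own steel eye gently inwards against the sprung gate until it passes inside and the gate snaps shut behind it, then let go and wait until the key hangs quietly from the hook. Never force it, keep the fingers off the hook, and do not disturb the bead jar, the pliers or the tape roll.

Things in the scene. Friction and masses are not known exactly. Their poses are not given: they have to be found in the camera images.
- chuck_key: Loose chuck key, 60 g, 129 mm long, lying flat, eye roughly away from the robot. Origin under the middle of the handle; +x to the eye, z up, centreline at z 7 mm. Red handle with black bands, x -30 to 30, 14 wide, 14 high: grasp across its middle. An 8 mm round neck joins it to the steel eye at x 43; behind it a shank with a small pinion, 12 mm across, ends at x -60.
- eye (a point): Centre of the hole of the key's eye, at (55, 0, 7) mm in the key's frame, axes as the key's. The eye is a flat link of 5 mm round steel wire, hole 18 mm along the key and 14 mm across, corners bevelled; the hole's axis is the key's z.
- eye_front (a point): Middle of the wire at the eye's far end, at (66.5, 0, 7) mm in the key's frame; the eye's foremost point is 2.5 mm ahead of it. This is the wire that pushes on the gate.
- key_stand: Fixed stand, placed differently each time. Origin on the table right under the pin that carries the hook; +x points from hook to post, so the gate faces -x (roughly the robot); z up. Grey base plate 85 x 90 x 12 mm at x 50 to 135; post 14 mm round at x 95; an arm at height 226 mm (nothing above 241) runs from the post to a fork at the pin, fork front at x -8.
- snap_hook: Brass hook of 6 mm bar, a loop 36 mm wide (x), hung from a pin 226 mm up; origin at the pin, axes as the stand's. Pushed, it gives: it swings back on the pin (foot to +x) against a soft spring, 1 to 2 cm at the gate before the gate lets go; rigid past its stop at 0.4 rad. Spine at x 15; half-round bow of radius 15 about z -60; nose, a bar at x -15, ends upward at z -53; above it the gate.
- gate_foot (a point): Lower end of the closed gate, on its axis, at (-15, 0, -52) mm in the hook's frame, 1 mm above the end of the nose; it stays with the hook when the gate opens. The gate's outer face is 3 mm before it (-x). Push the eye, held level, at the gate about 5 mm above this point: lower, it strikes the rigid nose; more than 9 mm above, it needs too much travel.
- bow_bottom (a point): Centreline of the bar at the lowest point of the hook's bow, at (0, 0, -75) mm in the hook's frame: where the key finally hangs.
- gate (a joint): Angle of the steel gate, a 6 mm bar hinged 36 mm above its foot; 0 shut, grows as the foot swings inwards (+x), to 0.8 rad. Springs shut; near the foot 1 N starts it, 4 to 6 N take it past. The eye's front wire slips under its foot at 0.45 to 0.7 rad; the foot then drops into the hole (angle and force fall at once). It shuts fully once the hole is eased back round it.
- bead_jar: Clear jar with white lid and pink beads, 44 mm round, 48 mm high; bystander. Origin under its centre.
- pliers: Blue-handled pliers lying flat, 130 x 38 x 11 mm; bystander. Origin under the centre.
- tape: Roll of tan tape lying flat, 69 mm round, 18 mm high; bystander. Origin under the centre.
Mind the look-alikes: they are no part of the job. Leave any pink look-alike of the chuck_key alone.

How it is judged:
On the way, in this order (a step that is already met when the one before it is completed fails the run):
1. the key's eye has pushed the gate well open (value of joint gate above 0.3 rad and contact force between chuck_key and snap_hook above 0.3 N), for 0.02 s.
2. the gate is shut again with the front of the eye inside the hook (value of joint gate below 0.12 rad and x of eye_front in the frame of snap_hook between -0.013 and 0.015 m and y of eye_front in the frame of snap_hook between -0.015 and 0.015 m and z of eye_front in the frame of snap_hook between -0.08 and -0.012 m), for 0.1 s.
At the end, for the whole second after the job is handed in: The key hangs from the hook's bow, at most swaying a little: the centre of its eye within 20 mm of the bottom of the bow, borne by the hook, eye up and within 0.6 rad of upright, slower than 0.3 m/s; the gate is shut (below 0.1 rad) (value of joint gate below 0.1 rad and distance between eye and bow_bottom below 0.02 m and contact force between chuck_key and snap_hook above 0.1 N and angle between chuck_key's own x axis and vertical below 0.6 rad and linear speed of chuck_key below 0.3 m/s); the robot touches nothing.
It fails at once if the key is forced against the hook or its gate with more than 15 N (contact force between chuck_key and snap_hook above 15 N).
It fails at once if the fingers press on the hook or its gate (contact force between the fingers and snap_hook above 1.5 N).
It fails at once if the bead jar, the pliers or the tape roll is moved more than 20 mm (distance of any of bead_jar, pliers, tape from where it was at the start of the episode above 0.02 m).
It also fails if it takes over 64 s, if anything falls off the work surface, if the arm or the gripper's body presses on something with over 40 N, if the wrist force passes 120 N, or if a joint passes its speed limit or range.

ROBOT

A 7-joint arm with a two-finger parallel gripper is mounted at the origin on a cart in front of the work surface, level with it; the furniture and walls round the work are solid. World frame = base frame: x ahead of the robot, y to its left, z up, the work surface at z = 0. Lengths are in m, angles in rad, forces in N, time in s.
With the tool pointing down it reaches from about 0.425 to 0.925 m from the base axis. Payload 6.8 kg.
Tool frame: the origin (TCP) lies midway between the tips of the shut fingers; the grasp point (between the pads) lies r.hold_point_z behind it (r.hold_point_z is the distance from the TCP to the grasp point, in m); z points along the fingers, y is the line along which they close (so a half turn about z gives the same grasp; the last joint's range is limited). The gripper opens to 85 mm and grips with 20 to 120 N. Pads are 22 mm wide; open, the fingers measure 114 mm over their backs; the gripper's body (76 mm by 85 mm) begins 54 mm behind the grasp point. The pads swing forward as they close: fully open they stand 13 mm farther back than shut.
Start: joints at [1.078, 0.477, 0.022, 1.555, -0.011, 1.109, -0.083], TCP at [0.253, -0.626, 0.231] pointing down, gripper open.
Joint ranges: [-2.96, 2.96], [-0.34, 2.1], [-1.41, 1.46], [0.24, 2.44], [-1.37, 4.51], [0.17, 1.92], [-2.96, 2.96]. Speed limits (rad/s): [2.39, 2.39, 3.14, 3.14, 3.14, 3.14, 3.14].

INTERFACE

Orientations are given as a unit quaternion [w, x, y, z].
In Python, from station import r gives the robot as it stands. The module is installed in compiled form; this text tells all that it offers.
- The arm moves only by the shell command python3 -m handwheel 'ROWS' [OPENING]. ROWS is a JSON object of lists of equal length, an entry for each row: "dp": the shift along the tool's x, y, z in mm, a list of three; "spin": the turn about the tool's z in degrees. In form: {"dp": [[dx, dy, dz], ...], "spin": [spin, ...]}. A call has exactly 10 rows; each row shifts and turns the commanded pose from where the row before left it, along the tool's axes as they then stand; what a row does not reach is not made up. A row lasts 1/12 s, in which the tool goes at most 41.7 mm and 7.16 degrees, less where a joint would pass 70% of its speed; a pose out of reach is approached as far as the arm can. A call with a gripper value outside its range is refused whole. OPENING is the opening, from 0 (shut) to 1 (fully open), set as the call begins (- or left out, the last holds). The fingers move at their own pace and stop on an object; the grip force is fixed at half the most. Time passes only in rows, so rows that do not move let the fingers close, or fill a call up. It gives the time, the measured TCP pose, the force, the opening and the grip force at its end, in the units of the state.
- r.get_obs(): the state, without advancing time (a new reading comes with each control period).
- r.snapshot(name): name is "scene" or "side" or "wrist"; returns (picture, depth): 480x640x3 uint8, red, green, blue; 480x640 float32, m along the optical axis (not along the pixel's ray), 0 where there is no reading.
- r.camera_params(name): a dict with "fx", "fy", "cx", "cy" (pixels), "position" and "orientation" of the camera in the world; the wrist camera has in their place "mount" (4x4, takes a point from camera to tool coordinates, whose origin is the TCP and whose axes are the flange's). Camera axes: x right, y down, z forward; pixel columns grow to the right and rows downward; lengths in m; the calibration is good to about 2 mm. A picture is of the moment at which its call begins: read the wrist's pose just before it. camera_params takes no time and is no camera call.
- r.job_done(): hands the job in; it is judged then, once.
The state is a dict: "time_s": time; "joint_pos": joint angles; "qvel": joint speeds; "joint_efforts": joint torques, N m; "ee_pos": TCP position; "tool_rot": TCP orientation; "wrist_force": force on the tool from outside, world axes, zero at the start; "moment": the same for the moment, N m; "grip_width": finger opening in m; "gripper_force": force on a finger pad.
Only numpy, scipy, OpenCV 4.12 (cv2) and the standard library are available. Lean on these libraries where they do the work, as an engineer would, in place of code of your own. Each camera call takes 0.05 s, during which the arm holds its last target. There are 200 camera calls.

## Working session

There is one attempt and no reset: what is moved stays moved. The work goes in short steps, Python scripts to look and compute and a shell command to move; the robot and the scene stay as the last step left them, time stands still between calls to the robot, and variables do not carry over. Pictures are saved under pics/ and viewed, at most 10 in all, crops included, and the job is handed in when it is done.

```bash
mkdir -p pics; cat > h.py <<'E'
import numpy as np, cv2
from station import r
from scipy.spatial.transform import Rotation as R
def q(o): o=np.array(o,float); return R.from_quat([o[1],o[2],o[3],o[0]]) if o.ndim==1 else R.from_matrix(o[:3,:3])
def cam(n):
    c=r.camera_params(n)
    if 'mount' in c:
        o=r.get_obs(); M=np.array(c['mount']); T=q(o['tool_rot'])
        return c, T.as_matrix()@M[:3,:3], T.apply(M[:3,3])+o['ee_pos']
    return c, q(c['orientation']).as_matrix(), np.array(c['position'])
def ray(C,u,v):
    c,Rm,p=C; d=Rm@np.array([(u-c['cx'])/c['fx'],(v-c['cy'])/c['fy'],1]); return p,d
def plane(C,u,v,z): p,d=ray(C,u,v); return p+d*(z-p[2])/d[2]
def pt(C,u,v,dep): p,d=ray(C,u,v); return p+d*dep
def cloud(C,D):
    v,u=np.mgrid[:480,:640]; c,Rm,p=C
    X=np.stack([(u-c['cx'])/c['fx']*D,(v-c['cy'])/c['fy']*D,D],-1); return X@Rm.T+p
def proj(C,P):
    c,Rm,p=C; x=(np.array(P)-p)@Rm; return x[...,0]/x[...,2]*c['fx']+c['cx'],x[...,1]/x[...,2]*c['fy']+c['cy']
def save(n,im): cv2.imwrite('pics/'+n+'.png',cv2.cvtColor(im,cv2.COLOR_RGB2BGR))
def state():
    o=r.get_obs(); T=q(o['tool_rot']).as_matrix()
    print('t',o['time_s'],'tcp',np.round(o['ee_pos'],4),'\n',np.round(T,3),'F',np.round(o['wrist_force'],2),'w',o['grip_width'],o['gripper_force'],'q',np.round(o['joint_pos'],3))
E
python3 - <<'E'
from h import *
state(); print(r.hold_point_z)
ims=[]
for n in ['scene','side']:
    C=cam(n); im,D=r.snapshot(n); np.savez('pics/'+n+'0.npz',im=im,D=D); save(n+'0',im)
    print(n,C[0]['fx'],C[2],C[1][:,2])
E
```

```text
t 0.0 tcp [ 0.2531 -0.6251  0.2303] 
 [[ 0.927  0.375 -0.001]
 [ 0.375 -0.927  0.002]
 [-0.    -0.002 -1.   ]] F [-0.44 -1.15 -0.22] w 0.08492412073067122 0.0 q [ 1.078  0.478  0.022  1.556 -0.012  1.109 -0.083]
0.0187
scene 461.9883077887157 [0.00387532 0.33362167 0.69110815] [ 0.57427807 -0.50612363 -0.64346218]
side 489.00292587711454 [ 0.50445747 -0.80875715  0.77543221] [ 0.01218998  0.75241491 -0.65857665]
```

View pics/scene0.png

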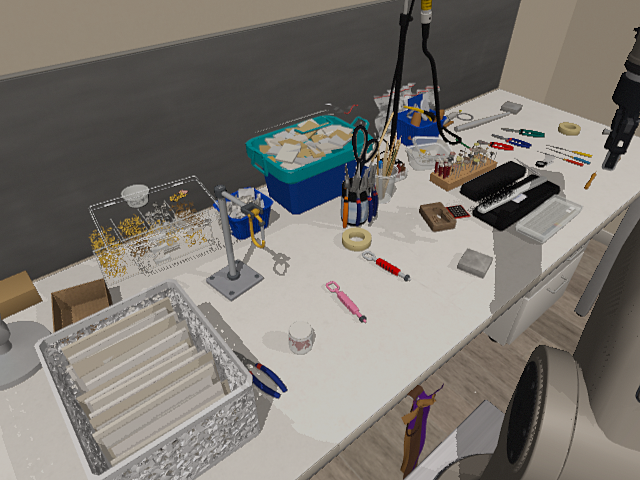

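View pics/side0.png

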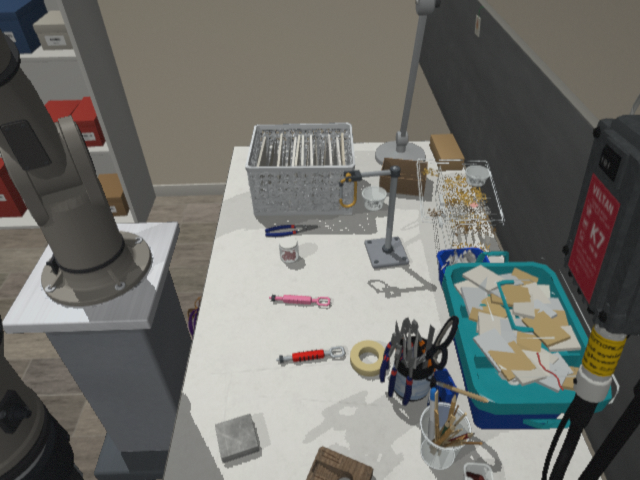

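Scene picture: there are two keys. The pink one is at scene (345,300), side (300,300). The red one with black bands is at scene (385,266), side (312,355). The red one fits the description and the pink is the look-alike. The stand is at scene (235,280) and its hook at scene (258,230), side (347,190). The tape lies just beyond the red key's eye. I'll confirm in a crop and measure.

```bash
python3 - <<'E'
from h import *
a=np.load('pics/scene0.npz'); b=np.load('pics/side0.npz')
save('crop1',np.hstack([cv2.resize(a['im'][235:295,335:435],(400,240),interpolation=2),cv2.resize(b['im'][330:390,265:365],(400,240),interpolation=2)]))
save('crop2',np.hstack([cv2.resize(a['im'][180:300,190:310],(400,400),interpolation=2),cv2.resize(b['im'][150:270,315:435],(400,400),interpolation=2)]))
for n,f,box in [('scene',a,(335,435,235,295)),('side',b,(265,365,330,390))]:
    C=cam(n); im=f['im'].astype(int); P=cloud(C,f['D'])
    m=(im[...,0]>120)&(im[...,1]<60)&(im[...,2]<60); mm=np.zeros_like(m); x0,x1,y0,y1=box; mm[y0:y1,x0:x1]=m[y0:y1,x0:x1]
    v,u=np.nonzero(mm); Q=np.array([plane(C,x,y,.009) for x,y in zip(u,v)])
    r0=cv2.minAreaRect(np.c_[u,v].astype(np.float32)); 
    c0=Q.mean(0); w=np.linalg.svd(Q-c0)[2][0]; s=(Q-c0)@w
    print(n,len(u),c0,np.degrees(np.arctan2(w[1],w[0])),s.min(),s.max(), 'depthmean',P[mm].mean(0),P[mm].max(0))
    # brass
    hsv=cv2.cvtColor(f['im'],cv2.COLOR_RGB2HSV); Y=(hsv[...,0]>14)&(hsv[...,0]<28)&(hsv[...,1]>120)&(f['D']>0)
    bx=(245,285,195,255) if n=='scene' else (335,362,165,212)
    g=np.zeros_like(Y); g[bx[2]:bx[3],bx[0]:bx[1]]=Y[bx[2]:bx[3],bx[0]:bx[1]]
    Z=P[g]; Z=Z[(Z[:,2]>.12)&(Z[:,2]<.25)]; print('hook',len(Z),np.percentile(Z,[2,50,98],axis=0).round(4).tolist())
    gr=(P[...,2]>.005)&(P[...,2]<.02)
    bx=(195,275,255,305) if n=='scene' else (355,420,232,272)
    g=np.zeros_like(gr); g[bx[2]:bx[3],bx[0]:bx[1]]=(gr&(im.max(-1)<190))[bx[2]:bx[3],bx[0]:bx[1]]
    v,u=np.nonzero(g); Q=np.array([plane(C,x,y,.012)[:2] for x,y in zip(u,v)])*1000
    print('plate',cv2.minAreaRect(Q.astype(np.float32)))
    # post+arm
    sub=P[150:290,190:430]; k=(sub[...,2]>.03)&(sub[...,2]<.2)
E
```

```text
scene 143 [ 0.47561168 -0.26471378  0.009     ] -174.23958636037452 -0.030365934078973707 0.032690325284361915 depthmean [ 0.47389269 -0.26252243  0.01147741] [ 0.50355308 -0.25391028  0.01643213]
hook 198 [[0.5478, -0.0055, 0.1526], [0.5651, 0.0031, 0.1932], [0.5803, 0.0146, 0.231]]
plate ((651.3914794921875, 15.6719970703125), (88.01866149902344, 91.48609924316406), 6.869000434875488)
side 162 [ 0.47684178 -0.2618925   0.009     ] -172.33476816423854 -0.0291328248830552 0.027915920131956075 depthmean [ 0.47701408 -0.26523052  0.01367492] [ 0.50598657 -0.2564555   0.01727622]
hook 116 [[0.5512, -0.0094, 0.1524], [0.5734, 0.002, 0.1862], [0.5838, 0.008, 0.232]]
plate ((657.6463012695312, 8.923030853271484), (85.2824478149414, 96.53528594970703), 7.397669315338135)
```

View pics/crop1.png

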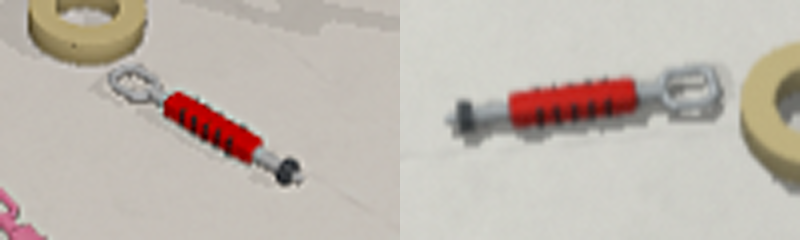

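View pics/crop2.png

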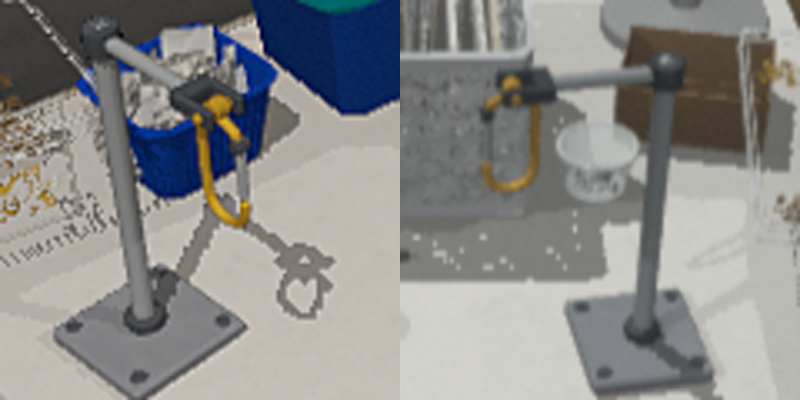

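The crop confirms the red, black-banded key. Its eye points to +x, with the tape just beyond it. The second crop shows the hook with the gate on the near side and the nose below it. I'll move above the key.

```bash
python3 -m handwheel '{"dp":[[15,-11,0],[28,-21,0],[28,-21,0],[28,-21,0],[28,-21,0],[28,-21,0],[28,-21,0],[28,-21,0],[28,-21,0],[28,-21,0]],"spin":[0,0,0,0,0,0,0,0,0,0]}'; python3 -m handwheel '{"dp":[[28,-21,0],[20,-15,0],[12,-9,0],[6,-4,0],[0,0,0],[0,0,0],[0,0,0],[0,0,0],[0,0,0],[0,0,0]],"spin":[0,0,0,0,5,5,5,0,0,0]}'
python3 - <<'E'
from h import *
state(); C=cam('wrist'); print(np.array(C[0]['mount']).round(3),C[0]['fx'])
im,D=r.snapshot('wrist'); np.savez('pics/w1.npz',im=im,D=D); save('w1',im)
E
```

```text
time_s: 0.93
ee_pos: [0.4261, -0.3384, 0.2311]
tool_rot: [-0.0, 0.982, 0.191, -0.0]
wrist_force: [1.4, 0.2, -0.4]
grip_width: 0.0853
gripper_force: 0.0
time_s: 1.77
ee_pos: [0.4682, -0.2703, 0.2312]
tool_rot: [0.0, 0.998, 0.062, -0.0]
wrist_force: [-0.5, 0.3, -0.0]
grip_width: 0.0855
gripper_force: 0.0
t 1.7667 tcp [ 0.4682 -0.2703  0.2312] 
 [[ 0.992  0.124 -0.   ]
 [ 0.124 -0.992 -0.   ]
 [-0.    -0.    -1.   ]] F [-0.53  0.29 -0.03] w 0.08550323943593124 0.0 q [ 0.505  0.262 -0.115  1.871  0.035  1.01  -1.072]
[[-0.    -0.96  -0.282  0.073]
 [ 1.    -0.    -0.001 -0.   ]
 [ 0.001 -0.282  0.96  -0.141]
 [ 0.     0.     0.     1.   ]] 419.8875900162794
```

View pics/w1.png

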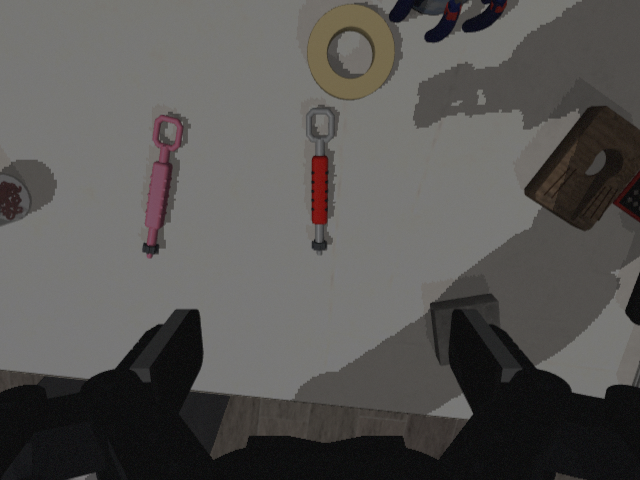

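Wrist picture: the red key runs from pinion (319,247) through handle (320,190) to eye (320,122), nearly aligned with tool x. The tape at (350,50) and the pink key at (160,190) are clear of the fingers.

```bash
python3 - <<'E'
from h import *
f=np.load('pics/w1.npz'); im=f['im'].astype(int); C=cam('wrist'); T=q(r.get_obs()['tool_rot']).as_matrix(); p=r.get_obs()['ee_pos']
m=(im[...,0]>90)&(im[...,1]<40)&(im[...,2]<40); m[:, :280]=0; m[:,360:]=0; m[:140]=0;m[240:]=0
v,u=np.nonzero(m); Q=np.array([plane(C,x,y,.013) for x,y in zip(u,v)]); c=Q.mean(0); w=np.linalg.svd(Q-c)[2][0]; w*=np.sign(w[0]); s=(Q-c)@w
print(c,np.degrees(np.arctan2(w[1],w[0])),s.min(),s.max(), 'mid',c+w*(s.min()+s.max())/2)
print('tool deg',np.degrees(np.arctan2(T[1,0],T[0,0])))
print('in tool',(T.T@(c-p)*1000).round(1),(T.T@w).round(3))
for px in [(320,107),(320,122),(319,247)]: print(T.T@(plane(C,*px,.008)-p)*1000)
E
```

```text
[ 0.47869289 -0.26240092  0.013     ] 6.779883251055347 -0.028733466635241844 0.02775986972548447 mid [ 0.4782095  -0.26245839  0.013     ]
tool deg 7.1230701317272755
in tool [ 11.4  -6.5 218.2] [ 1.     0.006 -0.   ]
[ 80.1897172   -5.19727997 223.18521629]
[ 68.24731522  -5.24593195 223.18820471]
[-41.07272052  -6.59918875 223.21550782]
```

```bash
python3 -m handwheel '{"dp":[[5,-6,10],[0,0,25],[0,0,30],[0,0,30],[0,0,30],[0,0,30],[0,0,25],[0,0,18],[0,0,12],[0,0,6]],"spin":[0,0,0,0,0,0,0,0,0,0]}'; python3 -m handwheel '{"dp":[[0,0,6],[0,0,4],[0,0,2],[0,0,0],[0,0,0],[0,0,0],[0,0,0],[0,0,0],[0,0,0],[0,0,0]],"spin":[0,0,0,0,0,0,0,0,0,0]}'
```

```text
time_s: 2.65
ee_pos: [0.4719, -0.2623, 0.0132]
tool_rot: [-0.001, 0.998, 0.062, -0.001]
wrist_force: [-0.2, -0.5, 0.7]
grip_width: 0.0854
gripper_force: 0.0
time_s: 3.48
ee_pos: [0.4729, -0.2634, 0.0035]
tool_rot: [0.0, 0.998, 0.061, 0.0]
wrist_force: [-0.2, 0.3, 0.1]
grip_width: 0.0855
gripper_force: 0.0
```

```bash
python3 -m handwheel '{"dp":[[0,0,0],[0,0,0],[0,0,0],[0,0,0],[0,0,0],[0,0,0],[0,0,0],[0,0,0],[0,0,0],[0,0,0]],"spin":[0,0,0,0,0,0,0,0,0,0]}' 0; python3 -m handwheel '{"dp":[[0,0,-5],[0,0,-15],[0,0,-25],[0,0,-25],[0,0,-30],[0,0,-30],[0,0,-25],[0,0,-20],[0,0,0],[0,0,0]],"spin":[0,0,0,0,0,0,0,0,0,0]}'
python3 - <<'E'
from h import *
state(); C=cam('wrist')
im,D=r.snapshot('wrist'); np.savez('pics/w2.npz',im=im,D=D); save('w2',im)
E
```

```text
time_s: 4.32
ee_pos: [0.4729, -0.2634, 0.0035]
tool_rot: [0.0, 0.998, 0.061, 0.0]
wrist_force: [-1.3, -0.2, 4.3]
grip_width: 0.0122
gripper_force: 60.5
time_s: 5.15
ee_pos: [0.4733, -0.2635, 0.1793]
tool_rot: [0.001, 0.998, 0.061, 0.001]
wrist_force: [-0.5, 0.0, -0.1]
grip_width: 0.0121
gripper_force: 59.9
t 5.15 tcp [ 0.4733 -0.2635  0.1793] 
 [[ 0.992  0.123  0.002]
 [ 0.123 -0.992 -0.001]
 [ 0.002  0.001 -1.   ]] F [-0.51  0.04 -0.12] w 0.012095224596265846 59.915040135383606 q [ 0.493  0.321 -0.121  1.923  0.049  0.898 -1.101]
```

View pics/w2.png

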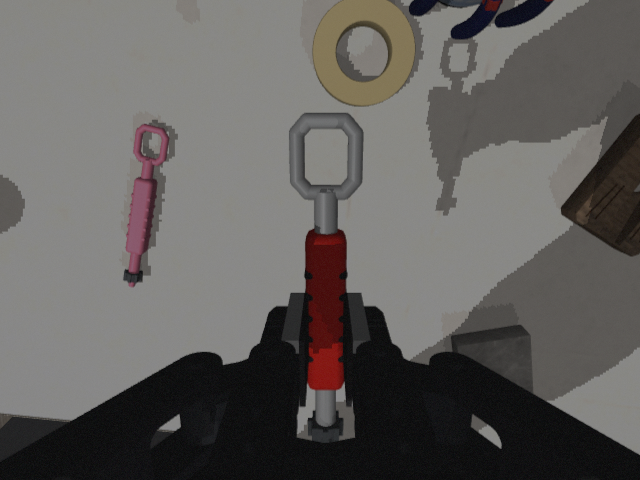

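The key is held and in line. Its eye is at about (326,155), with the front wire at about row 121 and the neck at about row 205. Next I'll measure the eye in the tool frame and refine the hook from the fixed cameras.

```bash
python3 - <<'E'
from h import *
o=r.get_obs(); T=q(o['tool_rot']).as_matrix(); p=o['ee_pos']; C=cam('wrist')
f=np.load('pics/w2.npz'); P=(cloud(C,f['D'])-p)@T*1000
k=(P[...,2]<60)&(P[...,2]>-25)&(P[...,0]>12)&(np.abs(P[...,1])<15)&(f['D']>0); k[250:]=0
X=P[k]; print('eye region x',np.percentile(X[:,0],[1,99]),'y',np.percentile(X[:,1],[1,99]))
for a,b in [(30,36),(43,47),(47,65),(64,70)]:
    s=X[(X[:,0]>a)&(X[:,0]<b)]; print(a,len(s),'top z',np.percentile(s[:,2],[3,20,50]).round(1),'y',np.percentile(s[:,1],[2,50,98]).round(1))
red=f['im'].astype(int); m=(red[...,0]>80)&(red[...,1]<40); m[:225]=0;m[395:]=0
print('red x',np.percentile(P[m][:,0],[1,99]),np.percentile(P[m][:,2],[3,50]))
# hook
for n in ['scene','side']:
    C=cam(n); im,D=r.snapshot(n); np.savez('pics/'+n+'1.npz',im=im,D=D)
    P=cloud(C,D); Z=P[(D>0)&(P[...,0]>.6)&(P[...,0]<.70)&(abs(P[...,1]-.01)<.05)&(P[...,2]>.04)&(P[...,2]<.2)]
    A=P[(D>0)&(P[...,0]>.585)&(P[...,0]<.64)&(abs(P[...,1]-.01)<.04)&(P[...,2]>.212)&(P[...,2]<.25)]
    w=np.linalg.svd(A-A.mean(0))[2][0]
    print(n,'post',len(Z),np.median(Z,0),Z.min(0),Z.max(0),'arm',len(A),A.mean(0),np.degrees(np.arctan2(w[1],w[0])),A[:,2].max())
E
```

```text
eye region x [31.08438792 73.68586557] y [-11.90156453  11.20746565]
30 750 top z [-9.1 -8.3 -7.2] y [-7.  -0.4  6.1]
43 316 top z [-6.4 -5.4 -4.6] y [-6.1 -0.3  5.4]
47 2111 top z [-5.2 -4.2 -3.5] y [-11.9  -0.3  11.2]
64 719 top z [-4.7 -4.1 -3.4] y [-11.9  -0.9  11.2]
red x [-22.6555176  34.5678688] [-9.43039185 -8.29755587]
scene post 470 [0.65408988 0.01626637 0.12687578] [0.65026858 0.0063323  0.0404462 ] [0.66310394 0.02134278 0.1999948 ] arm 134 [0.61181939 0.00949389 0.22823266] -171.72819353241127 0.23225880336475785
side post 373 [0.65995246 0.00987062 0.12713554] [0.65397265 0.00362603 0.04063041] [0.66804587 0.01953096 0.19975326] arm 157 [0.60978106 0.0049909  0.22827052] 10.831893363485642 0.23278681055309058
```

```bash
python3 -m handwheel '{"dp":[[-10,-11,0],[-10,-26,0],[2,-27,0],[2,-30,0],[3,-30,0],[3,-30,0],[3,-30,0],[4,-30,0],[3,-24,0],[2,-12,0]],"spin":[0,0,0,0,0,0,0,0,0,0]}';  python3 -m handwheel '{"dp":[[0,0,3],[0,0,0],[0,0,0],[0,0,0],[0,0,0],[0,0,0],[0,0,0],[0,0,0],[0,0,0],[0,0,0]],"spin":[0,0,0,0,0,0,0,0,0,0]}'
python3 - <<'E'
from h import *
state()
for n in ['wrist','side','scene']:
    im,D=r.snapshot(n); np.savez('pics/'+n+'3.npz',im=im,D=D)
    if n=='wrist': w=im
    elif n=='side': s=cv2.resize(im[150:225,300:400],(400,300),interpolation=2)
    else: c=cv2.resize(im[190:265,215:315],(400,300),interpolation=2)
save('m3',np.vstack([np.hstack([s,c]),np.hstack([w[0:240,200:440],np.zeros((240,560,3),np.uint8)])])[:600])
E
```

```text
time_s: 6.13
ee_pos: [0.443, -0.0115, 0.1772]
tool_rot: [-0.001, 0.998, 0.063, -0.001]
wrist_force: [0.5, -1.5, -0.3]
grip_width: 0.012
gripper_force: 59.9
time_s: 6.97
ee_pos: [0.4442, -0.015, 0.1754]
tool_rot: [0.0, 0.998, 0.061, 0.0]
wrist_force: [0.0, 0.2, -1.0]
grip_width: 0.012
gripper_force: 59.9
t 6.9667 tcp [ 0.4442 -0.015   0.1754] 
 [[ 0.992  0.123  0.   ]
 [ 0.123 -0.992 -0.   ]
 [ 0.     0.    -1.   ]] F [ 0.02  0.21 -0.97] w 0.012018144463401161 59.90003764629364 q [ 0.153  0.185 -0.287  2.126  0.07   0.839 -1.624]
```

View pics/m3.png

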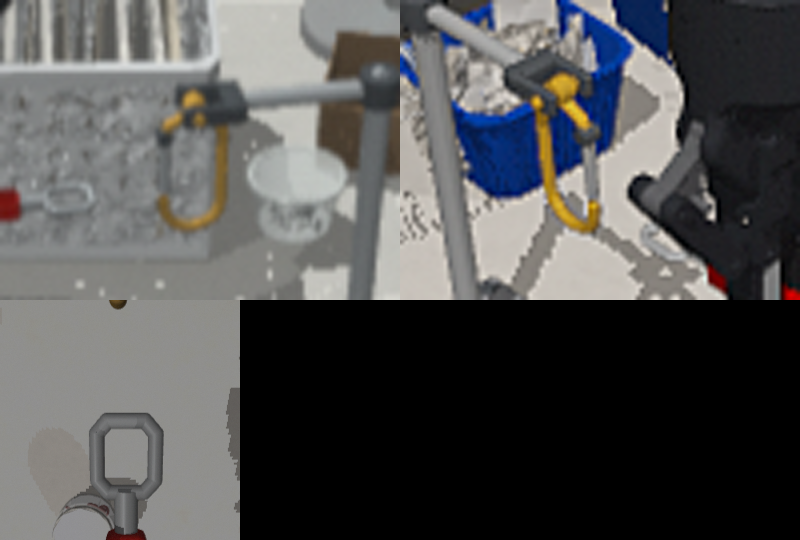

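The side view (left) shows the eye at about (317,199), level with the gate's lower part; the gate foot is at about (341,198). The wrist view shows the hook nose at (318,2), slightly left of the eye centreline (326). I'll move 15 mm nearer and measure both in the same views.

```bash
python3 -m handwheel '{"dp":[[3,-1,0],[4,-1,0],[4,0,0],[4,0,0],[0,0,0],[0,0,0],[0,0,0],[0,0,0],[0,0,0],[0,0,0]],"spin":[0,0,0,0,0,0,0,0,0,0]}'
python3 - <<'E'
from h import *
state()
o=r.get_obs(); T=q(o['tool_rot']).as_matrix(); p=o['ee_pos']; Cw=cam('wrist')
im,D=r.snapshot('wrist'); np.savez('pics/w4.npz',im=im,D=D)
P=(cloud(Cw,D)-p)@T*1000
print('brass top rows')
hsv=cv2.cvtColor(im,cv2.COLOR_RGB2HSV); near=(D>0)&(P[...,2]<60)&(P[...,0]>80)&(abs(P[...,1])<30)
v,u=np.nonzero(near); print(len(u),u.min(),u.max(),v.max())
for z0,z1 in [(-80,-45),(-45,-20),(-20,0),(0,15),(15,40)]:
    s=P[near&(P[...,2]>z0)&(P[...,2]<=z1)]
    if len(s)>5: print(z0,z1,len(s),'x',np.percentile(s[:,0],[2,50,98]).round(1),'y',np.percentile(s[:,1],[2,50,98]).round(1))
s,Ds=r.snapshot('side'); np.savez('pics/s4.npz',im=s,D=Ds); C=cam('side')
for nm,t in [('eyefront',[.0725,-.0004,-.0027]),('eyeback',[.050,-.0004,-.0027])]: print(nm,np.round(proj(C,p+T@t),1))
big=cv2.resize(s[160:220,300:380],(800,600),interpolation=cv2.INTER_CUBIC)
w=cv2.resize(im[0:120,240:400],(320,240),interpolation=2); big[:240,480:]=w
save('m4',big)
E
```

```text
time_s: 7.95
ee_pos: [0.4586, -0.0112, 0.1753]
tool_rot: [0.0, 0.998, 0.061, -0.0]
wrist_force: [0.0, -0.8, -0.8]
grip_width: 0.0122
gripper_force: 59.9
t 7.95 tcp [ 0.4586 -0.0112  0.1753] 
 [[ 0.992  0.123 -0.   ]
 [ 0.123 -0.992 -0.   ]
 [-0.     0.    -1.   ]] F [ 0.04 -0.83 -0.76] w 0.012157028599219636 59.89988565444946 q [ 0.143  0.208 -0.286  2.096  0.078  0.847 -1.637]
brass top rows
1863 303 343 57
-45 -20 1588 x [90.5 93.8 97.4] y [-5.2 -0.9  3.3]
-20 0 192 x [91.7 92.2 93.8] y [-3.6 -0.8  1.7]
0 15 83 x [91.8 92.5 94.3] y [-3.8 -0.9  1.8]
eyefront [330.  197.9]
eyeback [319.1 199.1]
```

View pics/m4.png

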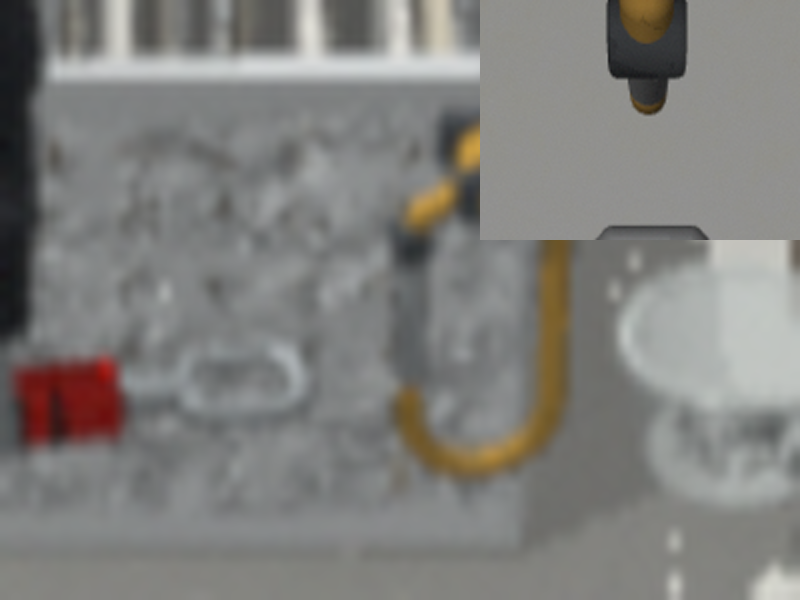

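Side view: the eye front is at crop (300,380) and the brass nose top / gate foot at crop (410,388). The wrist inset shows the gate in line with the eye. I'll work out the height offset.

```bash
python3 - <<'E'
from h import *
o=r.get_obs(); T=q(o['tool_rot']).as_matrix(); p=np.array(o['ee_pos']); C=cam('side')
for t in ([.0725,-.0004,0],[.095,-.0009,0]):
    for z in (-.012,-.008,-.004,0,.004,.008):
        print(t[0],z,np.round(proj(C,p+T@np.array([t[0],t[1],z])),2))
# brass lowest edge & nose top automatically
im=np.load('pics/s4.npz')['im'];hsv=cv2.cvtColor(im,cv2.COLOR_RGB2HSV)
for u in range(339,358): 
    v=[y for y in range(170,212) if 12<hsv[y,u,0]<28 and hsv[y,u,1]>90]; print(u,v[:1],v[-1:],len(v),end=' | ')
for t,z in (([.095+.015,-.0009],.151),([.110,-.0009],.148),([.095,-.0009],.173)): 
    P=p+T@np.array([t[0],t[1],0]);P[2]=z;print(z,np.round(proj(C,P),2))
E
```

```text
0.0725 -0.012 [330.01 194.22]
0.0725 -0.008 [330.02 195.81]
0.0725 -0.004 [330.04 197.4 ]
0.0725 0 [330.05 198.97]
0.0725 0.004 [330.07 200.54]
0.0725 0.008 [330.09 202.1 ]
0.095 -0.012 [340.85 192.94]
0.095 -0.008 [340.84 194.53]
0.095 -0.004 [340.83 196.12]
0.095 0 [340.82 197.69]
0.095 0.004 [340.81 199.26]
0.095 0.008 [340.79 200.81]
339 [] [] 0 | 340 [199] [203] 5 | 341 [180] [204] 9 | 342 [180] [205] 6 | 343 [179] [206] 6 | 344 [178] [206] 6 | 345 [175] [206] 6 | 346 [173] [207] 7 | 347 [173] [207] 7 | 348 [172] [206] 9 | 349 [173] [206] 10 | 350 [173] [206] 10 | 351 [204] [206] 3 | 352 [203] [205] 3 | 353 [201] [204] 4 | 354 [182] [203] 22 | 355 [181] [202] 22 | 356 [181] [199] 19 | 357 [] [] 0 | 0.151 [347.81 206.33]
0.148 [347.78 207.47]
0.173 [340.81 198.6 ]
```

Heights agree: nose top is at z≈173 mm and the eye centre at z≈178.5 mm. The lateral error is about 0.5 mm and the gap about 17 mm. I'll push gently.

```bash
python3 -m handwheel '{"dp":[[3,-0.5,-0.5],[3,0,0],[3,0,0],[3,0,0],[3,0,0],[2,0,0],[2,0,0],[2,0,0],[0,0,0],[0,0,0]],"spin":[0,0,0,0,0,0,0,0,0,0]}'; python3 -m handwheel '{"dp":[[1,0,0],[1,0,0],[1,0,0],[1,0,0],[1,0,0],[1,0,0],[1,0,0],[1,0,0],[0,0,0],[0,0,0]],"spin":[0,0,0,0,0,0,0,0,0,0]}'
python3 - <<'E'
from h import *
state()
im,D=r.snapshot('side'); save('m5',cv2.resize(im[160:220,310:390],(640,480),interpolation=cv2.INTER_CUBIC))
E
```

```text
time_s: 8.88
ee_pos: [0.479, -0.0081, 0.1755]
tool_rot: [0.0, 0.998, 0.061, -0.001]
wrist_force: [-1.1, -0.3, -1.8]
grip_width: 0.0119
gripper_force: 59.8
time_s: 9.72
ee_pos: [0.4874, -0.0071, 0.1757]
tool_rot: [-0.0, 0.998, 0.061, -0.0]
wrist_force: [-2.9, 0.4, -2.4]
grip_width: 0.0124
gripper_force: 59.7
t 9.7167 tcp [ 0.4874 -0.0071  0.1757] 
 [[ 0.992  0.123 -0.   ]
 [ 0.123 -0.992  0.   ]
 [-0.    -0.    -1.   ]] F [-2.93  0.43 -2.43] w 0.012408765377739371 59.663593769073486 q [ 0.13   0.254 -0.281  2.035  0.091  0.865 -1.65 ]
```

View pics/m5.png

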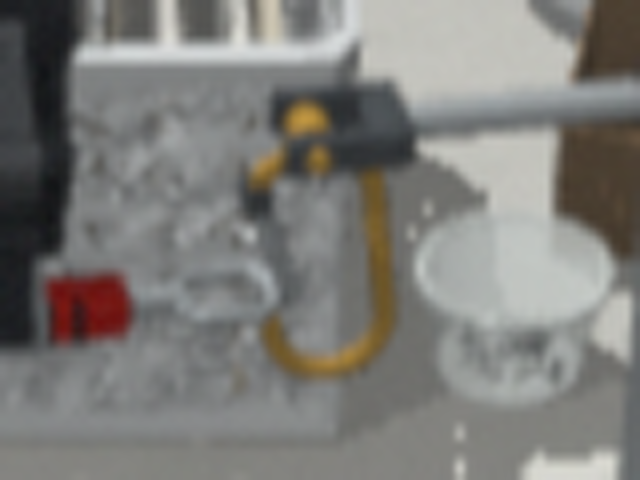

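The eye front at crop (275,290) presses the gate just above the nose, and the hook is swinging back. The force is about 3 N, so I'll continue.

```bash
python3 -m handwheel '{"dp":[[1,0,0],[1,0,0],[1,0,0],[1,0,0],[1,0,0],[1,0,0],[1,0,0],[1,0,0],[0,0,0],[0,0,0]],"spin":[0,0,0,0,0,0,0,0,0,0]}'
```

```text
time_s: 10.6
ee_pos: [0.4954, -0.0061, 0.1758]
tool_rot: [0.0, 0.998, 0.061, -0.0]
wrist_force: [-4.4, 0.7, -0.4]
grip_width: 0.012
gripper_force: 59.8
```

```bash
python3 -m handwheel '{"dp":[[1,0,0],[1,0,0],[1,0,0],[1,0,0],[1,0,0],[1,0,0],[0,0,0],[0,0,0],[0,0,0],[0,0,0]],"spin":[0,0,0,0,0,0,0,0,0,0]}'; python3 -c "
from h import *
im,D=r.snapshot('side'); np.savez('pics/s6.npz',im=im); save('m6',cv2.resize(im[160:220,310:390],(640,480),interpolation=cv2.INTER_CUBIC))"
```

```text
time_s: 11.43
ee_pos: [0.5011, -0.0056, 0.1756]
tool_rot: [0.0, 0.998, 0.061, -0.0]
wrist_force: [-4.4, -0.6, -1.0]
grip_width: 0.0119
gripper_force: 59.8
```

View pics/m6.png

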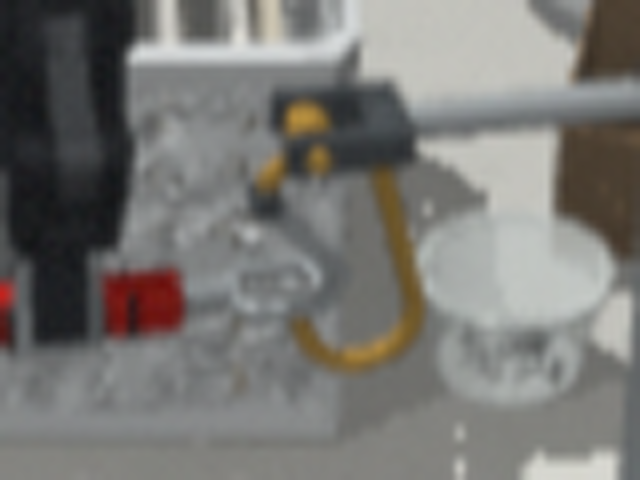

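The eye is inside past the nose with the gate well open and sliding along the eye front (about 4.4 N). That was my tenth picture, so I'll go on by force readings and image masks.

```bash
python3 -m handwheel '{"dp":[[1,0,0],[1,0,0],[1,0,0],[0,0,0],[0,0,0],[0,0,0],[0,0,0],[0,0,0],[0,0,0],[0,0,0]],"spin":[0,0,0,0,0,0,0,0,0,0]}'
```

```text
time_s: 12.32
ee_pos: [0.5043, -0.0051, 0.1758]
tool_rot: [0.0, 0.998, 0.061, -0.0]
wrist_force: [-5.2, -1.5, -1.7]
grip_width: 0.0123
gripper_force: 59.6
```

```bash
python3 -m handwheel '{"dp":[[1,0,0],[1,0,0],[1,0,0],[0,0,0],[0,0,0],[0,0,0],[0,0,0],[0,0,0],[0,0,0],[0,0,0]],"spin":[0,0,0,0,0,0,0,0,0,0]}'
```

```text
time_s: 13.15
ee_pos: [0.5075, -0.0045, 0.1759]
tool_rot: [-0.0, 0.998, 0.062, 0.0]
wrist_force: [-1.3, 0.9, -1.9]
grip_width: 0.0124
gripper_force: 59.7
```

The force fell from 5.2 to 1.3 N, so the gate has dropped into the hole. I'll ease back to shut it.

```bash
python3 -m handwheel '{"dp":[[-1,0,0],[-2,0,0],[-2,0,0],[-2,0,0],[-2,0,0],[-2,0,0],[-1,0,0],[0,0,0],[0,0,0],[0,0,0]],"spin":[0,0,0,0,0,0,0,0,0,0]}'
python3 - <<'E'
from h import *
state(); o=r.get_obs(); T=q(o['tool_rot']).as_matrix(); p=np.array(o['ee_pos']); C=cam('wrist')
im,D=r.snapshot('wrist'); P=(cloud(C,D)-p)@T*1000; w=P.copy(); 
s,Ds=r.snapshot('side'); np.savez('pics/s7.npz',im=s); hsv=cv2.cvtColor(s,cv2.COLOR_RGB2HSV)
for nm,h in (('now',hsv),('start',cv2.cvtColor(np.load('pics/s4.npz')['im'],cv2.COLOR_RGB2HSV)),('pushed',cv2.cvtColor(np.load('pics/s6.npz')['im'],cv2.COLOR_RGB2HSV))):
    b=(h[...,0]>12)&(h[...,0]<28)&(h[...,1]>90); b[:,:335]=0;b[:,366:]=0;b[:192]=0;b[212:]=0
    v,u=np.nonzero(b); print(nm,len(u),u.min(),u.max(),v.max(),u.mean(),v.mean())
Cs=cam('side')
for t in ([.0725,-.0004,-.003],[.050,-.0004,-.003]): print('eye front/back expected px',np.round(proj(Cs,p+T@t),1))
print(s[176:200:2,334:352].mean(-1).astype(int))
E
```

```text
time_s: 13.98
ee_pos: [0.4957, -0.006, 0.1759]
tool_rot: [-0.0, 0.998, 0.061, 0.0]
wrist_force: [0.0, -0.5, -0.8]
grip_width: 0.012
gripper_force: 59.9
t 13.9833 tcp [ 0.4957 -0.006   0.1759] 
 [[ 0.992  0.123  0.   ]
 [ 0.123 -0.992  0.   ]
 [ 0.     0.    -1.   ]] F [ 0.04 -0.46 -0.81] w 0.012038253422105788 59.87116813659668 q [ 0.127  0.266 -0.28   2.018  0.095  0.87  -1.653]
now 72 340 356 207 350.1388888888889 201.15277777777777
start 75 340 356 207 349.6533333333333 200.98666666666668
pushed 64 347 362 205 356.375 200.625
eye front/back expected px [347.9 195.5]
eye front/back expected px [337.1 196.6]
[[140 140 139 138 139 134 120 121 133 120  84  81 104 101  89  85  82  74]
 [144 139 143 138 132 131 131 133 133 133 122  87  65  61  70  88  79  59]
 [147 136 137 132 125 118 105 122 120 106  95  72  52  54  76  90  86  66]
 [135 131 125 118 113  82  83  80  80  96 107 125 100  88  94 112  93 105]
 [114 115 121 130 124  77  55  51  57  88 127 135 123 117 128 125 126 128]
 [143 145 141 144 132  95  76  71  86 116 133 130 123 122 128 138 145 141]
 [153 151 121 123 121 115 109 102 104 129 130 118 117 122 133 137 135 138]
 [130 127 124 126 121 100 106 103 101 131 136 135 131 136 142 144 142 134]
 [130 127 133 143 135 109 107 102 106 132 140 140 146 141 123 128 127 128]
 [136 145 147 120 102  95 106 100  97 108 106 126 144 169 132 132 124 119]
 [132 131 137 137 127 105  98  99 104 116 114 119 123 149 139 115 126 131]
 [105 104 133 149 156 139 135 132 144 132 107 103 106 107 114 124 140 137]]
```

The gate reads as a vertical dark bar at columns 339–342, so it is shut. The hook is back at rest, the force is zero, and the eye front is inside. I'll lower the key so the front wire nearly rests on the bow before releasing.

```bash
python3 -m handwheel '{"dp":[[-0.5,0,2],[-0.5,0,2],[0,0,2],[0,0,2],[0,0,2],[0,0,2],[0,0,2],[0,0,2],[0,0,1],[0,0,0]],"spin":[0,0,0,0,0,0,0,0,0,0]}'
```

```text
time_s: 14.92
ee_pos: [0.4943, -0.0062, 0.1585]
tool_rot: [-0.0, 0.998, 0.061, -0.0]
wrist_force: [-0.2, -0.3, 0.3]
grip_width: 0.0122
gripper_force: 59.9
```

```bash
python3 -m handwheel '{"dp":[[0,0,0.5],[0,0,0.5],[0,0,0.5],[0,0,0.5],[0,0,0.5],[0,0,0.5],[0,0,0],[0,0,0],[0,0,0],[0,0,0]],"spin":[0,0,0,0,0,0,0,0,0,0]}'; python3 -c "
from h import *
state()"
```

```text
time_s: 15.75
ee_pos: [0.4945, -0.0062, 0.1558]
tool_rot: [-0.0, 0.998, 0.061, 0.0]
wrist_force: [-0.3, 0.2, -1.2]
grip_width: 0.0123
gripper_force: 59.9
t 15.75 tcp [ 0.4945 -0.0062  0.1558] 
 [[ 0.992  0.123  0.   ]
 [ 0.123 -0.992  0.   ]
 [ 0.    -0.    -1.   ]] F [-0.33  0.24 -1.17] w 0.012254959365178794 59.871418476104736 q [ 0.122  0.292 -0.277  2.038  0.107  0.825 -1.664]
```

```bash
python3 -m handwheel '{"dp":[[0,0,0.5],[0,0,0.5],[0,0,0.5],[0,0,0],[0,0,0],[0,0,0],[0,0,0],[0,0,0],[0,0,0],[0,0,0]],"spin":[0,0,0,0,0,0,0,0,0,0]}'; python3 -m handwheel '{"dp":[[0,0,0],[0,0,0],[0,0,0],[0,0,0],[0,0,0],[0,0,0],[0,0,0],[0,0,0],[0,0,0],[0,0,0]],"spin":[0,0,0,0,0,0,0,0,0,0]}' 1; python3 - <<'E'
from h import *
for i in range(2):
    s,D=r.snapshot('side'); np.savez('pics/s8.npz',im=s,D=D); C=cam('side'); P=cloud(C,D); h=s.astype(int)
    m=(h[...,0]>100)&(h[...,1]<50)&(h[...,2]<50)&(abs(P[...,1])<.1)&(P[...,0]>.4); m[:,400:]=0
    v,u=np.nonzero(m); print(len(u)); 
    if len(u): print(u.min(),u.max(),v.min(),v.max(),np.median(P[m],0).round(3),P[m].min(0).round(3),P[m].max(0).round(3))
E
```

```text
time_s: 16.58
ee_pos: [0.4944, -0.0062, 0.1543]
tool_rot: [0.0, 0.998, 0.061, 0.0]
wrist_force: [0.1, -0.4, 0.0]
grip_width: 0.0122
gripper_force: 59.9
time_s: 17.42
ee_pos: [0.4944, -0.0062, 0.1543]
tool_rot: [0.0, 0.998, 0.061, 0.0]
wrist_force: [-0.0, 0.2, -0.1]
grip_width: 0.0855
gripper_force: 0.0
39
294 367 215 232 [ 0.587 -0.     0.119] [ 0.445 -0.004  0.006] [0.611 0.096 0.127]
38
294 366 215 233 [ 0.586 -0.     0.118] [ 0.446 -0.005  0.008] [0.609 0.097 0.126]
```

```bash
python3 -m handwheel '{"dp":[[-4,0,0],[-6,0,0],[-8,0,0],[-8,0,0],[-8,0,0],[-6,0,0],[-4,0,0],[0,0,0],[0,0,0],[0,0,0]],"spin":[0,0,0,0,0,0,0,0,0,0]}'; Z='x'; for i in 1 2 3 4; do python3 -m handwheel '{"dp":[[0,0,0],[0,0,0],[0,0,0],[0,0,0],[0,0,0],[0,0,0],[0,0,0],[0,0,0],[0,0,0],[0,0,0]],"spin":[0,0,0,0,0,0,0,0,0,0]}' | head -1; done; cat > chk.py <<'E'
from h import *
for i in range(4):
    s,D=r.snapshot('side'); C=cam('side'); P=cloud(C,D); h=s.astype(int)
    m=(h[...,0]>100)&(h[...,1]<50)&(h[...,2]<50); m[:,:330]=0;m[:,375:]=0;m[:195]=0;m[255:]=0
    v,u=np.nonzero(m); print(len(u),u.min(),u.max(),v.min(),v.max(),np.median(P[m],0).round(4),P[m].min(0).round(3),P[m].max(0).round(3), 'slope',np.polyfit(v,u,1)[0].round(3))
hsv=cv2.cvtColor(s,cv2.COLOR_RGB2HSV); b=(hsv[...,0]>12)&(hsv[...,0]<28)&(hsv[...,1]>90); b[:,:335]=0;b[:,366:]=0;b[:192]=0;b[212:]=0
v,u=np.nonzero(b); print('brass',len(u),u.min(),u.max(),v.max()); print(s[184:200:2,336:350].mean(-1).astype(int))
E
python3 chk.py
```

```text
time_s: 18.35
ee_pos: [0.4512, -0.0115, 0.1545]
tool_rot: [-0.0, 0.998, 0.061, 0.0]
wrist_force: [0.0, -0.5, -0.3]
grip_width: 0.0852
gripper_force: 0.0
time_s: 19.18
time_s: 20.02
time_s: 20.85
time_s: 21.68
41 346 351 219 239 [ 0.5692 -0.0034  0.113 ] [ 0.564 -0.007  0.065] [0.575 0.003 0.122] slope -0.031
34 346 351 219 238 [ 0.5706 -0.003   0.1141] [ 0.564 -0.005  0.065] [0.576 0.003 0.121] slope 0.054
32 346 351 219 238 [ 0.5708 -0.0018  0.1138] [ 0.564 -0.007  0.063] [0.576 0.002 0.121] slope 0.065
35 345 351 218 238 [ 0.5694 -0.0015  0.1143] [ 0.562 -0.005  0.063] [0.575 0.008 0.121] slope 0.022
brass 66 340 356 207
[[121 130 126  81  62  55  58  97 129 136 124 119 130 127]
 [142 144 134  98  76  71  89 128 137 132 125 125 130 140]
 [123 123 122 119 109 101 104 129 131 117 117 123 135 138]
 [125 127 124 104 109 100 102 131 134 135 133 136 143 145]
 [131 128 124 111 109 102 107 135 131 135 145 134 127 130]
 [135 131 122 103 108 102 108 129 121 136 138 120 117 130]
 [133 138 126 111 109 101  98 116 116 119 123 120 121 122]
 [139 138 138 119 103  97  99 109 117 116 121 122 126 132]]
```

The key hangs upright and nearly still under the bow, and the gate is shut. I'll wait a little longer, check again and hand in.

```bash
for i in 1 2 3 4 5; do python3 -m handwheel '{"dp":[[0,0,0],[0,0,0],[0,0,0],[0,0,0],[0,0,0],[0,0,0],[0,0,0],[0,0,0],[0,0,0],[0,0,0]],"spin":[0,0,0,0,0,0,0,0,0,0]}' | head -1; done; python3 chk.py | head -5; python3 -c "
from station import r
print(r.job_done())"
```

```text
time_s: 22.72
time_s: 23.55
time_s: 24.38
time_s: 25.22
time_s: 26.05
48 344 350 218 239 [ 0.5647 -0.0028  0.1136] [ 0.56  -0.008  0.064] [0.573 0.003 0.121] slope -0.054
49 344 350 218 239 [ 0.5649 -0.0033  0.1125] [ 0.56  -0.008  0.063] [0.573 0.003 0.121] slope -0.07
50 344 350 218 239 [ 0.5647 -0.003   0.1128] [ 0.504 -0.809  0.064] [0.573 0.005 0.775] slope -0.06
48 344 350 219 239 [ 0.5646 -0.0028  0.1107] [ 0.56  -0.009  0.064] [0.573 0.005 0.12 ] slope -0.077
brass 66 340 356 207
the job is handed in; nothing more can be done
None
```

The red chuck key hangs nearly upright and almost still from the snap hook's bow with the gate shut and the gripper clear; I handed the job in at about 26 s, and no verdict was returned.

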